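Lay out a pipe branch in make-up order

TASK

Lay out the loose fittings on the T-shaped layout board in the order they will be made up, each upright and centred on an empty black rubber spot: the coupling between the tee and the pipe nipple, the union between the tee and the pipe cap, and the bell reducer on the spot in front of the tee. Then lay the roll of seal tape flat and centred on top of the coupling. Do not shift the tee, nipple and cap already on the board, and leave the spare hex bushing where it stands.

Things in the scene. Friction and masses are not known exactly. Their poses are not given: they have to be found in the camera images.
- layout_board: Grey T-shaped board, fixed, 8 mm thick: row 490 mm along y, 104 mm deep, and a tongue towards the robot (-x), 104 mm wide, to x = -156 mm. Origin: at the underside, middle of the row; x away from the robot, y left. Centres of its empty black rubber spots (62 mm across, flush with the top): (0, 97), (0, -97), (-100, 0) mm. The tee stands at (0, 0), nipple and cap at (0, +-194), either way round.
- tee: Dark iron pipe tee, 66 x 61 mm, 49 mm high, loose, at the middle of the row of the board, its branch towards the robot. Origin: centre of its underside, z up. To be left alone.
- nipple: Dark pipe nipple (short threaded pipe), 95 mm long, 34 mm in diameter, loose, lying along the row at one end of the board. Origin: under its middle, z up, x along the pipe. To be left alone.
- cap: Dark domed pipe cap, 73 mm in diameter, 38 mm high, loose, at the other end of the row. Origin: centre of its underside, z up. To be left alone.
- coupling: Light grey galvanised coupling: a hollow round sleeve, 44 mm in diameter and 41 mm high, standing on end on the bench; flat rim at both ends. Origin: centre of its underside, z up along its axis.
- union: Rust-brown pipe union: a wide hex nut, 47 mm across flats and 54 mm across corners, 20 to 31 mm up, between two narrower round ends; 47 mm high, standing on end on the bench. Origin: centre of its underside, z up along its axis; at yaw 0 the hex corners point along y, flats face x.
- reducer: Dark iron bell reducer: round, 54 mm in diameter from the bench to 12 mm up, from there narrowing to a collar of 38 mm diameter at the top; 38 mm high, standing on the bench wide end down. Grip it low, round its widest part. Origin: centre of its underside, z up along its axis.
- tape: Roll of thread seal tape on a pale spool, 49 mm in diameter and 14 mm thick, lying flat on the bench. Origin: centre of its underside, z up along its axis.
- bushing: Rust-brown hex bushing (spare): a flat hex head, 48 x 55 mm, over a narrower threaded end, 32 mm high, standing on the bench. Origin: centre of its underside, z up. To be left alone.
Not all that is in view belongs to the job. Leave any blue look-alike of the reducer alone. What is shaped like the coupling but orange is not meant.

How it is judged:
By the outcome, as a careful person would: the job done as asked, in the order asked, and still so for the second after the job is handed in, with the robot touching nothing.
It also fails if it takes over 109 s, if anything falls off the work surface, if the arm or the gripper's body presses on something with over 40 N, if the wrist force passes 120 N, or if a joint passes its speed limit or range.

ROBOT

A 6-joint arm with a two-finger parallel gripper is mounted at the origin on a cart in front of the work surface, level with it; the furniture and walls round the work are solid. World frame = base frame: x ahead of the robot, y to its left, z up, the work surface at z = 0. Lengths are in m, angles in rad, forces in N, time in s.
With the tool pointing down it reaches from about 0.425 to 0.95 m from the base axis. Payload 3.5 kg.
Tool frame: the origin (TCP) lies on the centre line of the jaws, within the pads' length; the fingertips stand 25 mm ahead of it and the grasp point (between the pads) lies 6 mm ahead of it (ctrl.finger_overhang is the distance from the TCP to the fingertips, in m); z points along the fingers, y is the line along which they close (so a half turn about z gives the same grasp; the last joint's range is limited). The gripper opens to 85 mm and grips with 20 to 120 N. Pads are 22 mm wide; open, the fingers measure 114 mm over their backs; the gripper's body (76 mm by 85 mm) begins 54 mm behind the grasp point. The pads swing forward as they close: fully open they stand 13 mm farther back than shut.
Start: joints at [-1.336, 0.286, 1.577, -0, 1.279, -0.15], TCP at [0.253, -0.626, 0.256] pointing down, gripper open.
Joint ranges: [-2.77, 2.77], [-0.9, 2.22], [0.21, 2.48], [-1.53, 4.67], [0.24, 2.81], [-2.84, 2.84]. Speed limits (rad/s): [2.79, 2.79, 3.14, 3.14, 3.14, 3.14].

INTERFACE

Orientations are given as a unit quaternion [x, y, z, w].
In Python, from plant import get_state, imaging, job, ctrl gives the robot as it stands.
- The arm moves only by the tool jog_arm, never from a script. Its argument "increments" is a list of rows, each an object of numbers: "dx", "dy", "dz": the shift along the world's x, y, z each as a share of 12 cm, from -1 to 1; "ax", "ay", "az": the turn, a rotation vector about the world's x, y, z each as a share of pi/2 rad, from -1 to 1; "gripper": the gripper command: -1 is shut, 1 is fully open, values between are in proportion. A call has 1 to 10 rows; each row is the pose to reach, as a shift and turn from the pose commanded when the call began; what a row does not reach only later rows make up. A row lasts 1/10 s, in which the tool goes at most 50 mm and 8.59 degrees, less where a joint would pass 70% of its speed; a pose out of reach is approached as far as the arm can. A call with a number of a shift or a turn outside -1 to 1 is refused whole. A call with a gripper value outside its range is refused whole. The fingers move at their own pace and stop on an object; "force" is the grip in N (left out, the last holds). Time passes only in rows, so rows that repeat a pose let the fingers close. It gives the time, the measured TCP pose, the force, the opening and the grip force at its end, in the units of the state.
- get_state(): the state, without advancing time (a new reading comes with each control period).
- imaging.read_camera(name): name is "scene" or "top"; returns a dict with "frame" (420x560x3 uint8, blue, green, red), "depth" (420x560 float32, m along the optical axis (not along the pixel's ray), 0 where there is no reading), "camera_matrix" (3x3 intrinsics, pixels), "extrinsics" (4x4, takes a point from camera to world coordinates). Camera axes: x right, y up, looking along -z (the intrinsics and any distortion apply to the point x, -y, -z); pixel columns grow to the right and rows downward; lengths in m; the calibration is good to about 2 mm. A picture is of the moment at which its call begins.
- job.sign_off(): hands the job in; it is judged then, once.
The state is a dict: "time": time; "qpos": joint angles; "dq": joint speeds; "joint_efforts": joint torques, N m; "eef_pos": TCP position; "tcp_rot": TCP orientation; "contact_force": force on the tool from outside, world axes, zero at the start; "wrist_torque": the same for the moment, N m; "opening": opening from 0.0 (shut) to 1.0 (fully open); "finger_force": force on a finger pad.
Only numpy, scipy, OpenCV 4.12 (cv2) and the standard library are available. Lean on these libraries where they do the work, as an engineer would, in place of code of your own. Each camera call takes 0.05 s, during which the arm holds its last target. There are 200 camera calls.

## Working session

There is one attempt and no reset: what is moved stays moved. The work goes in short steps, Python scripts to look and compute and a tool call to move; the robot and the scene stay as the last step left them, time stands still between calls to the robot, and variables do not carry over. Pictures are saved under pics/ and viewed, at most 14 in all, crops included, and the job is handed in when it is done.

Besides the shell and the picture viewer there is one more tool, called as a command line: name --argument value ..., lists and objects as JSON in quotes. jog_arm: Moves the arm, as the interface text tells. Shift numbers are shares of 12 cm and turn numbers shares of pi/2 rad, none past 1 either way. Its arguments: {"type":"object","properties":{"increments":{"type":"array"},"force":{"type":"number"}},"required":["increments"]}

```bash
mkdir -p pics; ls; cat > h.py <<'E'
import numpy as np, cv2
from plant import get_state, imaging, job, ctrl
def cam(n):
    r=imaging.read_camera(n); d=r["depth"]; K=r["camera_matrix"]; T=r["extrinsics"]
    v,u=np.mgrid[:d.shape[0],:d.shape[1]]
    P=np.stack([(u-K[0,2])/K[0,0]*d,-(v-K[1,2])/K[1,1]*d,-d,np.ones_like(d)],-1)@np.array(T).T
    P=P[...,:3]; P[d==0]=np.nan
    return r["frame"],P,r
E
python3 - <<'E'
from h import *
for n in("scene","top"):
    f,P,r=cam(n); cv2.imwrite(f"pics/{n}0.png",f); np.save(n+"P.npy",P); print(n,r["camera_matrix"],r["extrinsics"],[k for k in r])
s=get_state();print(s)
E
```

```text
pics
scene [[379.91833496   0.         284.48725112]
 [  0.         379.91833496 214.61513642]
 [  0.           0.           1.        ]] [[-0.82862792  0.32453751 -0.45612627  0.02038478]
 [-0.55979685 -0.4830098   0.67329712  0.63257849]
 [-0.00180328  0.81325084  0.58191049  0.63848992]
 [ 0.          0.          0.          1.        ]] ['frame', 'depth', 'camera_matrix', 'extrinsics']
top [[484.8386086    0.         279.63511558]
 [  0.         484.8386086  206.12487443]
 [  0.           0.           1.        ]] [[ 1.06355883e-01  9.72810514e-01 -2.05738013e-01  2.26029559e-01]
 [-9.94327845e-01  1.03898198e-01 -2.27442499e-02 -6.91383433e-02]
 [-7.50036620e-04  2.06990020e-01  9.78342767e-01  1.22070459e+00]
 [ 0.00000000e+00  0.00000000e+00  0.00000000e+00  1.00000000e+00]] ['frame', 'depth', 'camera_matrix', 'extrinsics']
{'time': 0.1, 'qpos': array([-1.33599236e+00,  2.87114675e-01,  1.57807293e+00, -1.94821175e-05,
        1.27862261e+00, -1.50019932e-01]), 'dq': array([-0.00024442, -0.00212609, -0.00388389, -0.00028302, -0.00032075,
       -0.00071115]), 'joint_efforts': array([ 3.34565575e-04, -4.07295799e+01, -2.93700975e+01, -1.37518327e-04,
        3.41983963e-03,  2.54076909e-06]), 'eef_pos': array([ 0.25327081, -0.62507533,  0.25503747]), 'tcp_rot': array([ 9.81544719e-01,  1.91229535e-01, -5.63061356e-05, -1.10738992e-03]), 'contact_force': array([-0.14900159,  0.26045301,  0.26904971]), 'wrist_torque': array([-0.05952236,  0.00879606,  0.06256107]), 'finger_force': 0.0, 'opening': 1.0029485551951491}
```

View pics/top0.png

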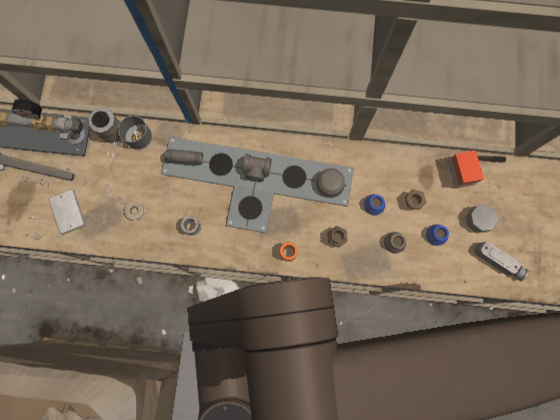

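View pics/scene0.png

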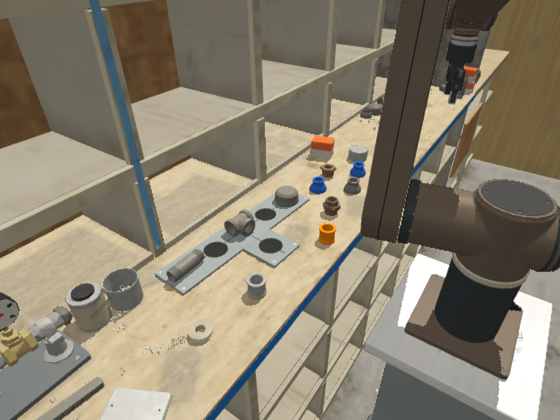

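The top view shows:
- tape (134,211), coupling (190,226), orange decoy (289,251), reducer (397,242)
- blue decoys (375,204) and (438,235)
- brown hexes (338,237) and (415,200)
- board spots (220,164), (294,177), (250,207), with the nipple on the left (+y) and the cap on the right

In the scene view the brown piece at (332,205) looks like the union and the one at (328,171) like the bushing. I'll check their heights.

```bash
python3 - <<'E'
from h import *
P=np.load("topP.npy"); f=cv2.imread("pics/top0.png")
hsv=cv2.cvtColor(f,cv2.COLOR_BGR2HSV)
def obj(n,u,v,r=20):
    w=P[v-r:v+r+1,u-r:u+r+1].reshape(-1,3); w=w[~np.isnan(w[:,0])]
    c=P[v-4:v+5,u-4:u+5].reshape(-1,3)
    d=np.hypot(*(w[:,:2]-np.nanmedian(c[:,:2],0)).T)
    a=w[(d<.045)&(w[:,2]>.006)]
    h=np.percentile(a[:,2],96); t=a[a[:,2]>h-.006]
    (x,y),R=cv2.minEnclosingCircle(t[:,:2].astype(np.float32))
    (X,Y),RR=cv2.minEnclosingCircle(a[:,:2].astype(np.float32))
    print(n,"h%.3f"%h,"top c %.3f %.3f d%.3f"%(x,y,2*R),"all %.3f %.3f d%.3f"%(X,Y,2*RR))
for a in [("tape",134,211),("coup",190,226),("or",289,251),("b1",338,237),("red",397,242),("b2",415,200),("blue1",375,204),("blue2",438,235),("cap",330,182),("tee",257,166)]: obj(*a)
# spots: dark pixels
for n,u,v in [("L",220,164),("R",294,177),("F",250,207)]:
    m=np.zeros(f.shape[:2],np.uint8); m[v-18:v+19,u-18:u+19]=(f[v-18:v+19,u-18:u+19].max(-1)<50)
    k,l,s,c=cv2.connectedComponentsWithStats(m); i=l[v,u]; w=P[l==i]
    print(n,s[i],c[i],np.nanmean(w,0),np.nanmin(w,0),np.nanmax(w,0))
print("wall", [P[v,u].round(3) for v,u in [(100,250),(130,250),(125,200),(135,150),(140,360),(110,190),(60,250),(85,250),(60,395),(20,250),(5,250)]])
E
```

```text
tape h0.019 top c 0.430 0.338 d0.069 all 0.433 0.335 d0.075
coup h0.045 top c 0.404 0.176 d0.043 all 0.409 0.181 d0.085
or h0.045 top c 0.365 -0.074 d0.043 all 0.370 -0.075 d0.087
b1 h0.050 top c 0.414 -0.191 d0.039 all 0.425 -0.200 d0.081
red h0.042 top c 0.418 -0.339 d0.039 all 0.425 -0.350 d0.080
b2 h0.037 top c 0.529 -0.380 d0.051 all 0.535 -0.382 d0.081
blue1 h0.040 top c 0.511 -0.280 d0.039 all 0.517 -0.285 d0.085
blue2 h0.042 top c 0.449 -0.443 d0.038 all 0.447 -0.441 d0.083
cap h0.049 top c 0.550 -0.162 d0.066 all 0.548 -0.161 d0.090
tee h0.058 top c 0.572 0.028 d0.072 all 0.568 0.025 d0.090
L [     0      0    560    420 235054] [279.53769347 209.53059722] [0.45209951 0.00121268 0.06641924] [-0.1778693  -1.28250373 -0.96802575] [0.88321518 1.20169911 0.72251938]
R [     0      0    560    420 235200] [279.5 209.5] [0.45218209 0.00129223 0.0663837 ] [-0.1778693  -1.28250373 -0.96802575] [0.88321518 1.20169911 0.72251938]
F [     0      0    560    420 235200] [279.5 209.5] [0.45218209 0.00129223 0.0663837 ] [-0.1778693  -1.28250373 -0.96802575] [0.88321518 1.20169911 0.72251938]
wall [array([ 0.765,  0.07 , -0.   ]), array([0.68, 0.06, 0.  ]), array([0.679, 0.194, 0.002]), array([0.635, 0.319, 0.009]), array([ 0.679, -0.232,  0.011]), array([0.68 , 0.203, 0.098]), array([0.743, 0.051, 0.259]), array([0.686, 0.045, 0.258]), array([ 0.683, -0.228,  0.423]), array([0.838, 0.063, 0.261]), array([0.879, 0.068, 0.254])]
```

```bash
cat >> h.py <<'E'
def ray(r,uv,z):
    K=r["camera_matrix"];T=np.array(r["extrinsics"]);uv=np.atleast_2d(np.asarray(uv,float))
    d=np.c_[(uv[:,0]-K[0,2])/K[0,0],-(uv[:,1]-K[1,2])/K[1,1],-np.ones(len(uv))]@T[:3,:3].T
    o=T[:3,3]; return o+d*((z-o[2])/d[:,2])[:,None]
E
python3 - <<'E'
from h import *
from scipy.optimize import least_squares
f,P,r=cam("top")
g=f.max(-1)
S={}
for n,u,v in [("L",220,164),("R",294,177),("F",250,207)]:
    m=np.zeros(g.shape,np.uint8); m[v-17:v+18,u-17:u+18]=g[v-17:v+18,u-17:u+18]<60
    k,l=cv2.connectedComponents(m); i=np.argmax(np.bincount(l[l>0])) if l.max() else 0
    ys,xs=np.nonzero(l==i); w=ray(r,np.c_[xs,ys],.008)
    (x,y),R=cv2.minEnclosingCircle(w[:,:2].astype(np.float32)); S[n]=w[:,:2].mean(0)
    print(n,len(xs),w.mean(0).round(4),(round(x,4),round(y,4)),2*R, "depthz",np.nanmedian(P[l==i][:,2]))
d=S["L"]-S["R"]; print("row mid",(S["L"]+S["R"])/2,"len",np.hypot(*d),"yaw deg",np.degrees(np.arctan2(-d[0],d[1])), "F-mid",S["F"]-(S["L"]+S["R"])/2)
def top(n,u,v,h,bias,D=.045,rr=20,tol=.006):
    w=P[v-rr:v+rr+1,u-rr:u+rr+1]; m=(w[...,2]>h+bias-tol)&(w[...,2]<h+bias+.006)
    ys,xs=np.nonzero(m); q=ray(r,np.c_[xs+u-rr,ys+v-rr],h)[:,:2]
    c=np.median(q,0); 
    for _ in range(3): q=q[np.hypot(*(q-c).T)<D]; c=q.mean(0)
    (x,y),R=cv2.minEnclosingCircle(q.astype(np.float32)); rc=cv2.minAreaRect((q*1000).astype(np.float32))
    print(n,"mean",c.round(4),"circ %.4f %.4f d%.3f"%(x,y,2*R),len(q),"rect",rc)
top("tape",134,211,.014,.004,.032,20,.008)
top("coup",190,226,.041,.004); top("union",338,237,.047,.004);top("hex",338,237,.031,.004,.032,20,.010);top("red",397,242,.038,.004); top("red low",397,242,.012,.004,.035,20,.006)
c=lambda u,v,s: cv2.resize(f[v-25:v+25,u-25:u+25],(300,300),interpolation=cv2.INTER_CUBIC)
cv2.imwrite("pics/crop1.png",np.vstack([np.hstack([c(134,211,0),c(190,226,0)]),np.hstack([c(338,237,0),c(397,242,0)])]))
E
```

```text
L 377 [0.5765 0.1243 0.008 ] (0.5767, 0.1244) 0.058548323810100555 depthz 0.008926156322633272
R 367 [ 0.5635 -0.0698  0.008 ] (0.563, -0.0696) 0.057697877287864685 depthz 0.009328210823804417
F 360 [0.4714 0.033  0.008 ] (0.4703, 0.0338) 0.05737163498997688 depthz 0.008712537080801885
row mid [0.57000426 0.0272648 ] len 0.19456994880678824 yaw deg -3.8548773343891582 F-mid [-0.0985789   0.00574783]
tape mean [0.4302 0.3278] circ 0.4320 0.3288 d0.054 240 rect ((430.4443054199219, 327.0634765625), (46.658935546875, 48.44893264770508), 6.097275257110596)
coup mean [0.4042 0.1755] circ 0.4041 0.1757 d0.044 120 rect ((404.30902099609375, 175.77259826660156), (42.831138610839844, 39.50557327270508), 8.126046180725098)
union mean [ 0.4141 -0.1911] circ 0.4147 -0.1912 d0.038 72 rect ((414.724853515625, -190.4150390625), (33.71555709838867, 36.363914489746094), 39.505584716796875)
hex mean [ 0.4127 -0.1885] circ 0.4150 -0.1902 d0.053 153 rect ((415.38470458984375, -189.79098510742188), (51.616695404052734, 47.29948043823242), 69.15169525146484)
red mean [ 0.4191 -0.3388] circ 0.4191 -0.3385 d0.038 88 rect ((418.5013732910156, -338.79925537109375), (34.61243438720703, 36.95856475830078), 6.098811149597168)
red low mean [ 0.4123 -0.3294] circ 0.4173 -0.3366 d0.053 119 rect ((414.99224853515625, -332.8514404296875), (51.927947998046875, 40.91790008544922), 38.555301666259766)
```

View pics/crop1.png

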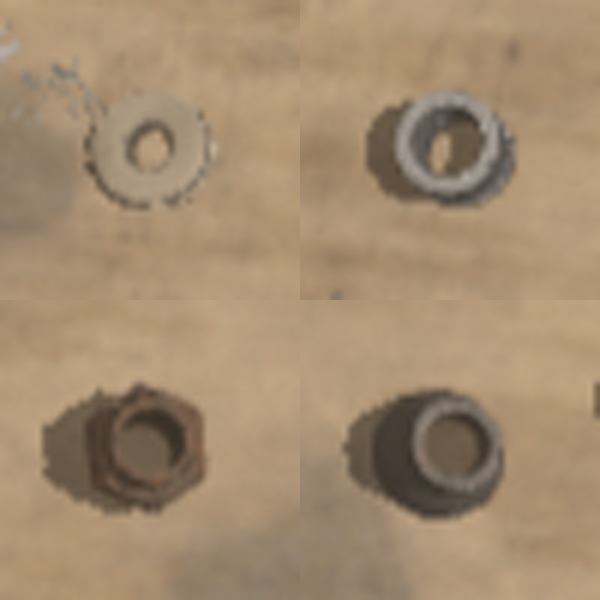

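The crops show round rims for the tape, coupling and reducer. The union hex has corners near the top and bottom of its crop (138,385 and 148,512), so its flats face about 100° and -20° in world. The spot measurements agree with the given pitch: 194.6 mm against 194, and 98.7 mm against 100.

```bash
python3 - <<'E'
from h import *
print(ctrl.finger_overhang,[a for a in dir(ctrl) if a[0]!='_'])
def go(x,y,ang,s=get_state()):
    # ang: closing line deg; result in shares
    p=s["eef_pos"]; from scipy.spatial.transform import Rotation as R
    yv=R.from_quat(s["tcp_rot"]).as_matrix()[:,1]; c=np.degrees(np.arctan2(yv[1],yv[0])); print("line",c)
    print(np.array([x-p[0],y-p[1]])/.12,((ang-c+90)%180-90)/90,p)
go(.419,-.3385,86.15)
E
```

```text
0.025 ['Unreachable', 'finger_overhang']
line -67.95295472710052
[1.38085594 2.38889805] -0.28774494747666085 [ 0.25329729 -0.62516777  0.25524327]
```

jog_arm --increments '[{"dx": 0.8,"dy": 1,"az": -0.25,"gripper": 1},{"dx": 0.8,"dy": 1,"az": -0.25,"gripper": 1},{"dx": 0.8,"dy": 1,"az": -0.25,"gripper": 1},{"dx": 0.8,"dy": 1,"az": -0.25,"gripper": 1}]'

```text
$.increments[0]: bad value
```

jog_arm --increments '[{"dx": 0.8,"dy": 1.0,"dz": 0.0,"ax": 0.0,"ay": 0.0,"az": -0.288,"gripper": 1.0},{"dx": 0.8,"dy": 1.0,"dz": 0.0,"ax": 0.0,"ay": 0.0,"az": -0.288,"gripper": 1.0},{"dx": 0.8,"dy": 1.0,"dz": 0.0,"ax": 0.0,"ay": 0.0,"az": -0.288,"gripper": 1.0},{"dx": 0.8,"dy": 1.0,"dz": 0.0,"ax": 0.0,"ay": 0.0,"az": -0.288,"gripper": 1.0}]'

```text
time: 0.55
eef_pos: [0.3523, -0.5014, 0.2558]
tcp_rot: [0.999, -0.032, 0.0, -0.001]
contact_force: [0.5, 0.1, 0.5]
opening: 0.997
finger_force: 0.0
```

jog_arm --increments '[{"dx": 0.583,"dy": 1.0,"dz": -0.5,"ax": 0.0,"ay": 0.0,"az": 0.0,"gripper": 1.0},{"dx": 0.583,"dy": 1.0,"dz": -0.5,"ax": 0.0,"ay": 0.0,"az": 0.0,"gripper": 1.0},{"dx": 0.583,"dy": 1.0,"dz": -0.5,"ax": 0.0,"ay": 0.0,"az": 0.0,"gripper": 1.0},{"dx": 0.583,"dy": 1.0,"dz": -0.5,"ax": 0.0,"ay": 0.0,"az": 0.0,"gripper": 1.0}]'

```text
time: 0.95
eef_pos: [0.4197, -0.3802, 0.1922]
tcp_rot: [1.0, -0.031, -0.002, -0.004]
contact_force: [-0.7, -0.5, -0.3]
opening: 1.005
finger_force: 0.0
```

jog_arm --increments '[{"dx": 0.0,"dy": 0.396,"dz": -0.55,"ax": 0.0,"ay": 0.0,"az": 0.0,"gripper": 1.0},{"dx": 0.0,"dy": 0.396,"dz": -0.55,"ax": 0.0,"ay": 0.0,"az": 0.0,"gripper": 1.0},{"dx": 0.0,"dy": 0.396,"dz": -0.55,"ax": 0.0,"ay": 0.0,"az": 0.0,"gripper": 1.0},{"dx": 0.0,"dy": 0.396,"dz": -0.55,"ax": 0.0,"ay": 0.0,"az": 0.0,"gripper": 1.0},{"dx": 0.0,"dy": 0.396,"dz": -0.55,"ax": 0.0,"ay": 0.0,"az": 0.0,"gripper": 1.0}]'

```text
time: 1.45
eef_pos: [0.4203, -0.3408, 0.1328]
tcp_rot: [0.999, -0.034, 0.001, 0.002]
contact_force: [0.6, -0.2, -0.2]
opening: 1.001
finger_force: 0.0
```

jog_arm --increments '[{"dx": 0.0,"dy": 0.0,"dz": -0.2,"ax": 0.0,"ay": 0.0,"az": 0.0,"gripper": 0.36},{"dx": 0.0,"dy": 0.0,"dz": -0.2,"ax": 0.0,"ay": 0.0,"az": 0.0,"gripper": 0.36},{"dx": 0.0,"dy": 0.0,"dz": -0.2,"ax": 0.0,"ay": 0.0,"az": 0.0,"gripper": 0.36},{"dx": 0.0,"dy": 0.0,"dz": -0.2,"ax": 0.0,"ay": 0.0,"az": 0.0,"gripper": 0.36},{"dx": 0.0,"dy": 0.0,"dz": -0.2,"ax": 0.0,"ay": 0.0,"az": 0.0,"gripper": 0.36}]'

```text
time: 1.95
eef_pos: [0.4199, -0.339, 0.1077]
tcp_rot: [0.999, -0.034, 0.001, 0.001]
contact_force: [0.5, 0.4, -0.5]
opening: 0.678
finger_force: 0.0
```

```bash
python3 - <<'E'
from h import *
f,P,r=cam("scene"); s=get_state(); p=s["eef_pos"]; print(p,s["opening"])
m=(np.abs(P[...,0]-p[0])<.05)&(np.abs(P[...,1]-p[1])<.075)&(P[...,2]>.05)&(P[...,2]<.2)
ys,xs=np.nonzero(m); w=P[m]
for y0 in np.arange(-.07,.07,.01):
    k=(w[:,1]-p[1]>=y0)&(w[:,1]-p[1]<y0+.01)
    if k.sum(): print(round(y0,2),k.sum(),np.sort(w[k][:,2])[:4].round(3))
print(xs.min(),xs.max(),ys.min(),ys.max())
cx,cy=int(xs.mean()),int(ys.mean()); c=f[max(cy-50,0):cy+70,cx-70:cx+70]
cv2.imwrite("pics/s1.png",cv2.resize(c,None,fx=5,fy=5,interpolation=cv2.INTER_CUBIC)); print(cx-70,cy-50)
E
```

```text
[ 0.41977958 -0.33873746  0.10744608] 0.6829399306038447
-0.06 1 [0.159]
-0.05 2 [0.163 0.176]
-0.04 45 [0.088 0.091 0.092 0.096]
-0.03 91 [0.089 0.091 0.091 0.092]
-0.02 25 [0.15  0.151 0.151 0.156]
-0.01 31 [0.159 0.16  0.162 0.164]
0.0 7 [0.187 0.188 0.193 0.194]
0.01 19 [0.159 0.171 0.176 0.179]
0.02 58 [0.122 0.138 0.145 0.152]
0.03 109 [0.088 0.088 0.089 0.089]
0.04 76 [0.096 0.097 0.098 0.099]
0.05 46 [0.134 0.134 0.135 0.136]
0.06 123 [0.136 0.138 0.14  0.14 ]
0.07 4 [0.187 0.187 0.187 0.189]
343 367 132 170
284 98
```

View pics/s1.png

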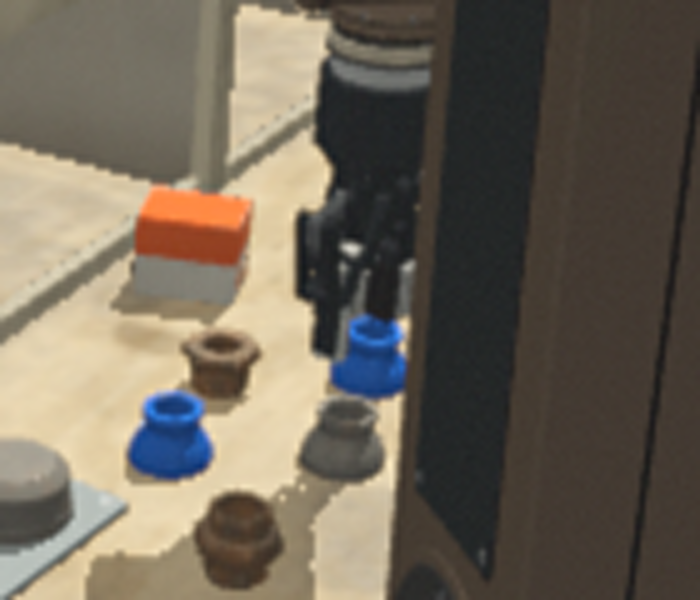

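The gripper shows at (350,270) of the crop above the grey reducer (343,440). The fingertips stand about 20 mm below the TCP at this opening. Descending now.

jog_arm --increments '[{"dx": -0.005,"dy": 0.0,"dz": -0.3,"ax": 0.0,"ay": 0.0,"az": 0.0,"gripper": 0.8},{"dx": -0.005,"dy": 0.0,"dz": -0.5,"ax": 0.0,"ay": 0.0,"az": 0.0,"gripper": 0.8},{"dx": -0.005,"dy": 0.0,"dz": -0.6,"ax": 0.0,"ay": 0.0,"az": 0.0,"gripper": 0.8},{"dx": -0.005,"dy": 0.0,"dz": -0.7,"ax": 0.0,"ay": 0.0,"az": 0.0,"gripper": 0.8},{"dx": -0.005,"dy": 0.0,"dz": -0.7,"ax": 0.0,"ay": 0.0,"az": 0.0,"gripper": 0.6},{"dx": -0.005,"dy": 0.0,"dz": -0.7,"ax": 0.0,"ay": 0.0,"az": 0.0,"gripper": 0.6}]'

```text
time: 2.6
eef_pos: [0.4192, -0.3386, 0.023]
tcp_rot: [0.999, -0.034, 0.0, 0.0]
contact_force: [0.3, -0.8, 0.3]
opening: 0.796
finger_force: 0.0
```

jog_arm --increments '[{"dx": 0.0,"dy": 0.0,"dz": 0.0,"ax": 0.0,"ay": 0.0,"az": 0.0,"gripper": 0.0},{"dx": 0.0,"dy": 0.0,"dz": 0.0,"ax": 0.0,"ay": 0.0,"az": 0.0,"gripper": 0.0},{"dx": 0.0,"dy": 0.0,"dz": 0.0,"ax": 0.0,"ay": 0.0,"az": 0.0,"gripper": -0.3},{"dx": 0.0,"dy": 0.0,"dz": 0.0,"ax": 0.0,"ay": 0.0,"az": 0.0,"gripper": -1.0},{"dx": 0.0,"dy": 0.0,"dz": 0.0,"ax": 0.0,"ay": 0.0,"az": 0.0,"gripper": -1.0}]' --force 40

```text
time: 3.1
eef_pos: [0.4196, -0.3392, 0.0242]
tcp_rot: [0.999, -0.034, 0.001, 0.001]
contact_force: [-1.4, -0.2, 5.9]
opening: 0.603
finger_force: 41.6
```

jog_arm --increments '[{"dx": 0.0,"dy": 0.0,"dz": 0.1,"ax": 0.0,"ay": 0.0,"az": 0.0,"gripper": -1.0},{"dx": 0.0,"dy": 0.0,"dz": 0.3,"ax": 0.0,"ay": 0.0,"az": 0.0,"gripper": -1.0},{"dx": 0.0,"dy": 0.0,"dz": 0.5,"ax": 0.0,"ay": 0.0,"az": 0.0,"gripper": -1.0},{"dx": 0.0,"dy": 0.0,"dz": 0.8,"ax": 0.0,"ay": 0.0,"az": 0.0,"gripper": -1.0},{"dx": 0.0,"dy": 0.0,"dz": 1.0,"ax": 0.0,"ay": 0.0,"az": 0.0,"gripper": -1.0},{"dx": 0.0,"dy": 0.0,"dz": 1.0,"ax": 0.0,"ay": 0.0,"az": 0.0,"gripper": -1.0},{"dx": 0.0,"dy": 0.0,"dz": 1.0,"ax": 0.0,"ay": 0.0,"az": 0.0,"gripper": -1.0}]'

```text
time: 3.8
eef_pos: [0.4185, -0.3377, 0.1421]
tcp_rot: [0.999, -0.034, 0.0, -0.0]
contact_force: [-0.5, -0.3, -1.7]
opening: 0.599
finger_force: 42.5
```

```bash
python3 - <<'E'
from h import *
f,P,r=cam("scene"); s=get_state(); p=s["eef_pos"]; print(p,s["opening"],s["finger_force"],s["contact_force"])
c=f[110:200,300:400]
cv2.imwrite("pics/s2.png",cv2.resize(c,None,fx=6,fy=6,interpolation=cv2.INTER_CUBIC))
m=(np.abs(P[...,0]-p[0])<.05)&(np.abs(P[...,1]-p[1])<.075)&(P[...,2]>.05)&(P[...,2]<.2)
w=P[m]; 
for y0 in np.arange(-.07,.07,.01):
    k=(w[:,1]-p[1]>=y0)&(w[:,1]-p[1]<y0+.01)
    if k.sum(): print(round(y0,2),k.sum(),np.sort(w[k][:,2])[:4].round(3))
E
```

```text
[ 0.41799336 -0.33714702  0.14084248] 0.6011208911097654 42.46026875451207 [-0.55316358 -0.46814136 -2.60799621]
-0.06 4 [0.186 0.196 0.199 0.199]
-0.05 12 [0.171 0.171 0.173 0.174]
-0.04 16 [0.14  0.158 0.161 0.165]
-0.03 63 [0.131 0.135 0.135 0.139]
-0.02 32 [0.146 0.147 0.147 0.148]
-0.01 21 [0.122 0.127 0.131 0.132]
0.0 30 [0.12  0.121 0.123 0.126]
0.01 60 [0.12  0.122 0.122 0.122]
0.02 58 [0.119 0.12  0.12  0.12 ]
0.03 99 [0.12  0.121 0.122 0.122]
0.04 23 [0.131 0.134 0.135 0.137]
0.05 52 [0.167 0.168 0.168 0.169]
0.06 36 [0.181 0.181 0.184 0.187]
```

View pics/s2.png

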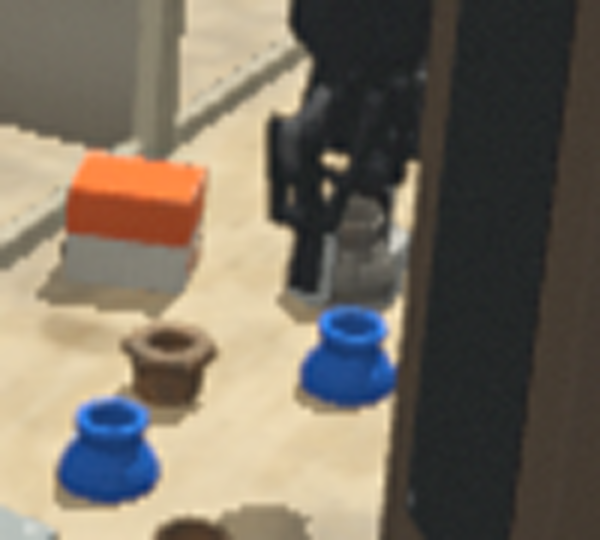

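The reducer is held upright and level, with its bottom at about (365,300) of the crop, and the TCP is about 23 mm above its underside. Carrying it to the front spot.

jog_arm --increments '[{"dx": 0.2,"dy": 1.0,"dz": 0.0,"ax": 0.0,"ay": 0.0,"az": 0.0,"gripper": -1.0},{"dx": 0.2,"dy": 1.0,"dz": 0.0,"ax": 0.0,"ay": 0.0,"az": 0.0,"gripper": -1.0},{"dx": 0.2,"dy": 1.0,"dz": 0.0,"ax": 0.0,"ay": 0.0,"az": 0.0,"gripper": -1.0},{"dx": 0.2,"dy": 1.0,"dz": 0.0,"ax": 0.0,"ay": 0.0,"az": 0.0,"gripper": -1.0}]'

```text
time: 4.25
eef_pos: [0.4414, -0.2142, 0.1393]
tcp_rot: [0.999, -0.032, -0.002, -0.002]
contact_force: [-0.1, -0.3, -1.8]
opening: 0.6
finger_force: 42.6
```

jog_arm --increments '[{"dx": 0.233,"dy": 1.0,"dz": 0.0,"ax": 0.0,"ay": 0.0,"az": 0.0,"gripper": -1.0},{"dx": 0.233,"dy": 1.0,"dz": 0.0,"ax": 0.0,"ay": 0.0,"az": 0.0,"gripper": -1.0},{"dx": 0.233,"dy": 1.0,"dz": 0.0,"ax": 0.0,"ay": 0.0,"az": 0.0,"gripper": -1.0},{"dx": 0.233,"dy": 1.0,"dz": 0.0,"ax": 0.0,"ay": 0.0,"az": 0.0,"gripper": -1.0}]'

```text
time: 4.65
eef_pos: [0.47, -0.0959, 0.1404]
tcp_rot: [0.999, -0.032, -0.002, -0.001]
contact_force: [-0.2, -0.1, -1.4]
opening: 0.597
finger_force: 42.7
```

jog_arm --increments '[{"dx": 0.0,"dy": 1.0,"dz": 0.0,"ax": 0.0,"ay": 0.0,"az": 0.0,"gripper": -1.0},{"dx": 0.0,"dy": 1.0,"dz": 0.0,"ax": 0.0,"ay": 0.0,"az": 0.0,"gripper": -1.0},{"dx": 0.0,"dy": 1.0,"dz": 0.0,"ax": 0.0,"ay": 0.0,"az": 0.0,"gripper": -1.0},{"dx": 0.0,"dy": 1.0,"dz": 0.0,"ax": 0.0,"ay": 0.0,"az": 0.0,"gripper": -1.0},{"dx": 0.0,"dy": 1.0,"dz": 0.0,"ax": 0.0,"ay": 0.0,"az": 0.0,"gripper": -1.0}]'

```text
time: 5.15
eef_pos: [0.4705, 0.021, 0.1415]
tcp_rot: [0.999, -0.034, -0.001, 0.0]
contact_force: [-0.4, -0.5, -1.5]
opening: 0.6
finger_force: 42.9
```

jog_arm --increments '[{"dx": 0.0,"dy": 0.1,"dz": -0.3,"ax": 0.0,"ay": 0.0,"az": 0.0,"gripper": -1.0},{"dx": 0.0,"dy": 0.1,"dz": -0.6,"ax": 0.0,"ay": 0.0,"az": 0.0,"gripper": -1.0},{"dx": 0.0,"dy": 0.1,"dz": -0.6,"ax": 0.0,"ay": 0.0,"az": 0.0,"gripper": -1.0},{"dx": 0.0,"dy": 0.1,"dz": -0.6,"ax": 0.0,"ay": 0.0,"az": 0.0,"gripper": -1.0},{"dx": 0.0,"dy": 0.1,"dz": -0.6,"ax": 0.0,"ay": 0.0,"az": 0.0,"gripper": -1.0}]'

```text
time: 5.65
eef_pos: [0.4724, 0.0328, 0.0722]
tcp_rot: [0.999, -0.034, 0.002, 0.0]
contact_force: [-0.2, -0.8, -1.2]
opening: 0.605
finger_force: 43.3
```

```bash
python3 - <<'E'
from h import *
f,P,r=cam("top"); s=get_state(); p=s["eef_pos"]; print(p,s["opening"],s["finger_force"])
cv2.imwrite("pics/t1.png",cv2.resize(f[130:270,180:320],None,fx=4,fy=4,interpolation=cv2.INTER_CUBIC))
f,P,r=cam("scene");cv2.imwrite("pics/s3.png",cv2.resize(f[140:300,180:360],None,fx=3.6,fy=3.6,interpolation=cv2.INTER_CUBIC))
E
```

```text
[0.47260241 0.03292499 0.07248395] 0.6014860664188533 43.27188716735691
```

View pics/s3.png

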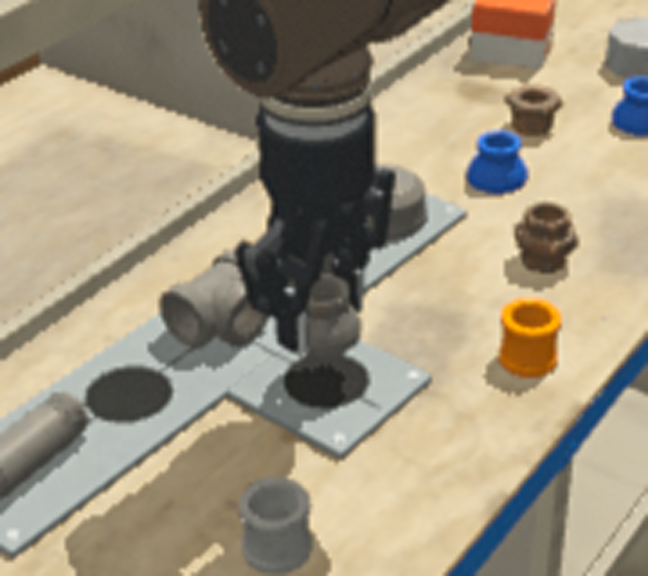

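The reducer hangs upright just above the front spot (crop 330,380). Lowering and releasing.

jog_arm --increments '[{"dx": -0.012,"dy": 0.004,"dz": -0.15,"ax": 0.0,"ay": 0.0,"az": 0.0,"gripper": -1.0},{"dx": -0.012,"dy": 0.004,"dz": -0.27,"ax": 0.0,"ay": 0.0,"az": 0.0,"gripper": -1.0},{"dx": -0.012,"dy": 0.004,"dz": -0.31,"ax": 0.0,"ay": 0.0,"az": 0.0,"gripper": -1.0},{"dx": -0.012,"dy": 0.004,"dz": -0.335,"ax": 0.0,"ay": 0.0,"az": 0.0,"gripper": -1.0},{"dx": -0.012,"dy": 0.004,"dz": -0.335,"ax": 0.0,"ay": 0.0,"az": 0.0,"gripper": -1.0},{"dx": -0.012,"dy": 0.004,"dz": -0.335,"ax": 0.0,"ay": 0.0,"az": 0.0,"gripper": -1.0}]'

```text
time: 6.35
eef_pos: [0.4699, 0.0342, 0.0322]
tcp_rot: [0.999, -0.034, -0.0, 0.0]
contact_force: [-4.5, -0.4, 6.0]
opening: 0.604
finger_force: 44.0
```

jog_arm --increments '[{"dx": 0.0,"dy": 0.0,"dz": 0.01,"ax": 0.0,"ay": 0.0,"az": 0.0,"gripper": 0.3},{"dx": 0.0,"dy": 0.0,"dz": 0.01,"ax": 0.0,"ay": 0.0,"az": 0.0,"gripper": 0.6},{"dx": 0.0,"dy": 0.0,"dz": 0.01,"ax": 0.0,"ay": 0.0,"az": 0.0,"gripper": 0.7},{"dx": 0.0,"dy": 0.0,"dz": 0.01,"ax": 0.0,"ay": 0.0,"az": 0.0,"gripper": 0.7},{"dx": 0.0,"dy": 0.0,"dz": 0.3,"ax": 0.0,"ay": 0.0,"az": 0.0,"gripper": 0.7},{"dx": 0.0,"dy": 0.0,"dz": 0.7,"ax": 0.0,"ay": 0.0,"az": 0.0,"gripper": 0.7},{"dx": 0.0,"dy": 0.0,"dz": 1.0,"ax": 0.0,"ay": 0.0,"az": 0.0,"gripper": 0.7},{"dx": 0.0,"dy": 0.0,"dz": 1.0,"ax": 0.0,"ay": 0.0,"az": 0.0,"gripper": 0.7}]'

```text
time: 7.15
eef_pos: [0.4733, 0.0339, 0.1563]
tcp_rot: [0.999, -0.034, 0.006, 0.001]
contact_force: [0.8, -1.0, -0.5]
opening: 0.852
finger_force: 0.0
```

```bash
cat >> h.py <<'E'
def go(x,y,ang=None):
    s=get_state(); p=s["eef_pos"]; from scipy.spatial.transform import Rotation as R
    yv=R.from_quat(s["tcp_rot"]).as_matrix()[:,1]; c=np.degrees(np.arctan2(yv[1],yv[0]))
    print("shares",(np.array([x-p[0],y-p[1]])/.12).round(3),"line",c.round(1),"az",None if ang is None else ((ang-c+90)%180-90)/90,"pos",p.round(4),"q",s["qpos"].round(2))
E
python3 -c "
from h import *
go(.4145,-.191,40)"
```

```text
shares [-0.49  -1.874] line -93.9 az -0.5126207565893828 pos [0.4733 0.0339 0.1563] q [-0.14 -0.06  2.15  0.    1.04  1.5 ]
```

jog_arm --increments '[{"dx": -0.2,"dy": -0.9,"dz": 0.0,"ax": 0.0,"ay": 0.0,"az": 0.154,"gripper": 0.7},{"dx": -0.2,"dy": -0.9,"dz": 0.0,"ax": 0.0,"ay": 0.0,"az": 0.154,"gripper": 0.7},{"dx": -0.2,"dy": -0.9,"dz": 0.0,"ax": 0.0,"ay": 0.0,"az": 0.154,"gripper": 0.7},{"dx": -0.2,"dy": -0.9,"dz": 0.0,"ax": 0.0,"ay": 0.0,"az": 0.154,"gripper": 0.7}]'

```text
time: 7.55
eef_pos: [0.4446, -0.0754, 0.1494]
tcp_rot: [0.996, 0.085, -0.0, -0.0]
contact_force: [0.3, -0.3, 0.3]
opening: 0.85
finger_force: 0.0
```

jog_arm --increments '[{"dx": -0.254,"dy": -0.975,"dz": 0.0,"ax": 0.0,"ay": 0.0,"az": 0.0,"gripper": 0.7},{"dx": -0.254,"dy": -0.975,"dz": 0.0,"ax": 0.0,"ay": 0.0,"az": 0.0,"gripper": 0.7},{"dx": -0.254,"dy": -0.975,"dz": -0.2,"ax": 0.0,"ay": 0.0,"az": 0.0,"gripper": 0.7},{"dx": -0.254,"dy": -0.975,"dz": -0.4,"ax": 0.0,"ay": 0.0,"az": 0.0,"gripper": 0.7},{"dx": -0.254,"dy": -0.975,"dz": -0.4,"ax": 0.0,"ay": 0.0,"az": 0.0,"gripper": 0.7},{"dx": -0.254,"dy": -0.975,"dz": -0.4,"ax": 0.0,"ay": 0.0,"az": 0.0,"gripper": 0.7}]'

```text
time: 8.15
eef_pos: [0.4146, -0.1896, 0.1015]
tcp_rot: [0.996, 0.087, -0.001, -0.001]
contact_force: [-0.4, 0.6, 0.2]
opening: 0.849
finger_force: 0.0
```

```bash
python3 -c "
from h import *
go(.4145,-.191,-80)
f,P,r=cam('top'); s=get_state(); p=s['eef_pos']
cv2.imwrite('pics/t2.png',cv2.resize(f[130:270,180:360],None,fx=4,fy=4,interpolation=cv2.INTER_CUBIC))
w=P[187:232,230:275]; m=(w[...,2]>.038)&(w[...,2]<.056); ys,xs=np.nonzero(m); q=ray(r,np.c_[xs+230,ys+187],.046)[:,:2]
print('red top',q.mean(0),cv2.minEnclosingCircle(q.astype(np.float32)),len(q))
"
```

```text
shares [-0.001 -0.012] line -80.0 az -0.0002566103810914279 pos [ 0.4146 -0.1896  0.1015] q [-0.65 -0.01  2.21  0.    0.94  0.74]
red top [0.46881407 0.03425715] ((0.46864283084869385, 0.034243542701005936), 0.019122973084449768) 108
```

View pics/t2.png

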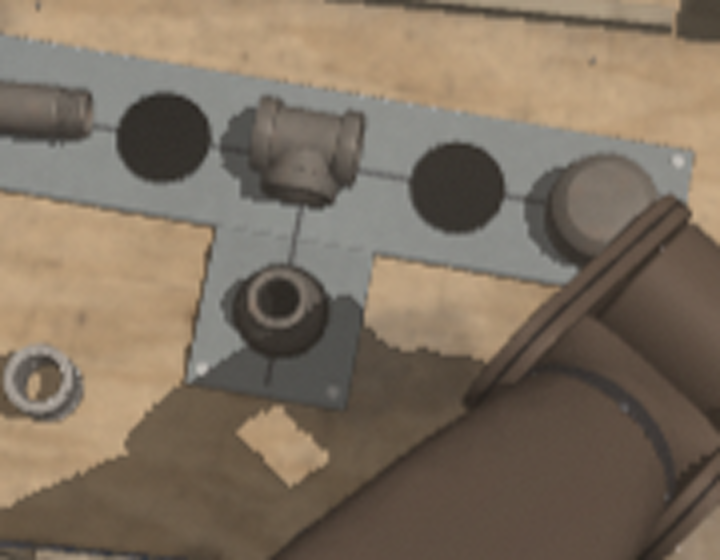

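The reducer sits on its spot (crop 280,310), measured 1.6 mm off centre. The arm is above the union, so I'll descend and grip the hex.

jog_arm --increments '[{"dx": 0.0,"dy": -0.008,"dz": -0.3,"ax": 0.0,"ay": 0.0,"az": 0.0,"gripper": 0.7},{"dx": 0.0,"dy": -0.008,"dz": -0.5,"ax": 0.0,"ay": 0.0,"az": 0.0,"gripper": 0.7},{"dx": 0.0,"dy": -0.008,"dz": -0.61,"ax": 0.0,"ay": 0.0,"az": 0.0,"gripper": 0.7},{"dx": 0.0,"dy": -0.008,"dz": -0.61,"ax": 0.0,"ay": 0.0,"az": 0.0,"gripper": 0.7},{"dx": 0.0,"dy": -0.008,"dz": -0.61,"ax": 0.0,"ay": 0.0,"az": 0.0,"gripper": 0.2},{"dx": 0.0,"dy": -0.008,"dz": -0.61,"ax": 0.0,"ay": 0.0,"az": 0.0,"gripper": -0.3},{"dx": 0.0,"dy": -0.008,"dz": -0.61,"ax": 0.0,"ay": 0.0,"az": 0.0,"gripper": -1.0},{"dx": 0.0,"dy": -0.008,"dz": -0.61,"ax": 0.0,"ay": 0.0,"az": 0.0,"gripper": -1.0},{"dx": 0.0,"dy": -0.008,"dz": -0.61,"ax": 0.0,"ay": 0.0,"az": 0.0,"gripper": -1.0}]' --force 40

```text
time: 9.1
eef_pos: [0.4162, -0.1923, 0.0307]
tcp_rot: [0.996, 0.087, 0.001, 0.001]
contact_force: [0.2, 2.9, 6.5]
opening: 0.534
finger_force: 41.9
```

jog_arm --increments '[{"dx": 0.0,"dy": 0.0,"dz": 0.2,"ax": 0.0,"ay": 0.0,"az": 0.0,"gripper": -1.0},{"dx": 0.0,"dy": 0.0,"dz": 0.6,"ax": 0.0,"ay": 0.0,"az": 0.0,"gripper": -1.0},{"dx": 0.0,"dy": 0.0,"dz": 0.9,"ax": 0.0,"ay": 0.0,"az": 0.0,"gripper": -1.0},{"dx": 0.1,"dy": 0.1,"dz": 0.9,"ax": 0.0,"ay": 0.0,"az": 0.1,"gripper": -1.0},{"dx": 0.3,"dy": 0.3,"dz": 0.9,"ax": 0.0,"ay": 0.0,"az": 0.2,"gripper": -1.0},{"dx": 0.5,"dy": 0.5,"dz": 0.9,"ax": 0.0,"ay": 0.0,"az": 0.3,"gripper": -1.0},{"dx": 0.6,"dy": 0.6,"dz": 0.9,"ax": 0.0,"ay": 0.0,"az": 0.39,"gripper": -1.0},{"dx": 0.6,"dy": 0.6,"dz": 0.9,"ax": 0.0,"ay": 0.0,"az": 0.4,"gripper": -1.0}]'

```text
time: 9.9
eef_pos: [0.4876, -0.1183, 0.137]
tcp_rot: [0.92, 0.393, 0.0, 0.0]
contact_force: [-0.2, -0.2, -0.5]
opening: 0.538
finger_force: 42.0
```

jog_arm --increments '[{"dx": 0.2,"dy": 0.2,"dz": 0.0,"ax": 0.0,"ay": 0.0,"az": 0.09,"gripper": -1.0},{"dx": 0.4,"dy": 0.41,"dz": 0.0,"ax": 0.0,"ay": 0.0,"az": 0.18,"gripper": -1.0},{"dx": 0.64,"dy": 0.41,"dz": 0.0,"ax": 0.0,"ay": 0.0,"az": 0.27,"gripper": -1.0},{"dx": 0.64,"dy": 0.41,"dz": 0.0,"ax": 0.0,"ay": 0.0,"az": 0.36,"gripper": -1.0},{"dx": 0.64,"dy": 0.41,"dz": 0.0,"ax": 0.0,"ay": 0.0,"az": 0.446,"gripper": -1.0},{"dx": 0.64,"dy": 0.41,"dz": 0.0,"ax": 0.0,"ay": 0.0,"az": 0.446,"gripper": -1.0},{"dx": 0.64,"dy": 0.41,"dz": 0.0,"ax": 0.0,"ay": 0.0,"az": 0.446,"gripper": -1.0}]'

```text
time: 10.6
eef_pos: [0.563, -0.0709, 0.1366]
tcp_rot: [0.732, 0.681, -0.0, -0.0]
contact_force: [0.7, -0.1, -2.2]
opening: 0.536
finger_force: 42.0
```

```bash
python3 -c "
from h import *
go(.5635,-.0695,-3.85); s=get_state();print(s['opening'],s['finger_force'])
f,P,r=cam('scene');cv2.imwrite('pics/s4.png',cv2.resize(f[90:290,160:360],None,fx=3,fy=3,interpolation=cv2.INTER_CUBIC))
"
```

```text
shares [0.005 0.012] line -4.1 az 0.003055758091347924 pos [ 0.563  -0.0709  0.1366] q [-0.3   0.18  1.94 -0.    1.03 -0.23]
0.5362482569304876 41.987658496946096
```

View pics/s4.png

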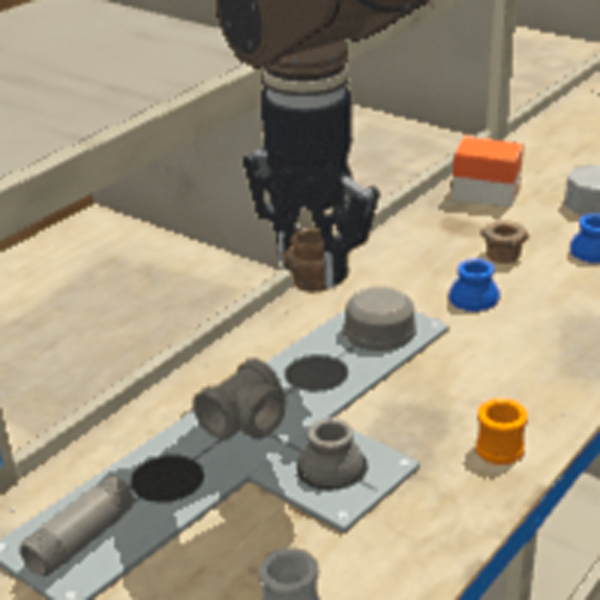

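The union is held upright (crop 312,265) above its spot (315,372). Lowering.

jog_arm --increments '[{"dx": 0.005,"dy": 0.014,"dz": -0.3,"ax": 0.0,"ay": 0.0,"az": 0.0,"gripper": -1.0},{"dx": 0.005,"dy": 0.014,"dz": -0.55,"ax": 0.0,"ay": 0.0,"az": 0.0,"gripper": -1.0},{"dx": 0.005,"dy": 0.014,"dz": -0.7,"ax": 0.0,"ay": 0.0,"az": 0.0,"gripper": -1.0},{"dx": 0.005,"dy": 0.014,"dz": -0.76,"ax": 0.0,"ay": 0.0,"az": 0.0,"gripper": -1.0},{"dx": 0.005,"dy": 0.014,"dz": -0.79,"ax": 0.0,"ay": 0.0,"az": 0.0,"gripper": -1.0},{"dx": 0.005,"dy": 0.014,"dz": -0.81,"ax": 0.0,"ay": 0.0,"az": 0.0,"gripper": -1.0},{"dx": 0.005,"dy": 0.014,"dz": -0.81,"ax": 0.0,"ay": 0.0,"az": 0.0,"gripper": -1.0},{"dx": 0.005,"dy": 0.014,"dz": -0.81,"ax": 0.0,"ay": 0.0,"az": 0.0,"gripper": -1.0}]'

```text
time: 11.45
eef_pos: [0.565, -0.069, 0.0409]
tcp_rot: [0.731, 0.683, 0.001, 0.001]
contact_force: [-0.2, 0.1, -1.9]
opening: 0.536
finger_force: 42.0
```

jog_arm --increments '[{"dx": -0.006,"dy": 0.0,"dz": -0.012,"ax": 0.0,"ay": 0.0,"az": 0.0,"gripper": -1.0},{"dx": -0.006,"dy": 0.0,"dz": -0.022,"ax": 0.0,"ay": 0.0,"az": 0.0,"gripper": -1.0},{"dx": -0.006,"dy": 0.0,"dz": -0.022,"ax": 0.0,"ay": 0.0,"az": 0.0,"gripper": -1.0}]'

```text
time: 11.75
eef_pos: [0.5641, -0.0689, 0.0387]
tcp_rot: [0.731, 0.683, 0.0, 0.0]
contact_force: [-2.4, 0.9, 5.4]
opening: 0.536
finger_force: 42.8
```

jog_arm --increments '[{"dx": 0.0,"dy": 0.0,"dz": 0.0,"ax": 0.0,"ay": 0.0,"az": 0.0,"gripper": 0.3},{"dx": 0.0,"dy": 0.0,"dz": 0.0,"ax": 0.0,"ay": 0.0,"az": 0.0,"gripper": 0.6},{"dx": 0.0,"dy": 0.0,"dz": 0.0,"ax": 0.0,"ay": 0.0,"az": 0.0,"gripper": 0.6},{"dx": 0.0,"dy": 0.0,"dz": 0.0,"ax": 0.0,"ay": 0.0,"az": 0.0,"gripper": 0.6},{"dx": 0.0,"dy": 0.0,"dz": 0.3,"ax": 0.0,"ay": 0.0,"az": 0.0,"gripper": 0.6},{"dx": 0.0,"dy": 0.0,"dz": 0.7,"ax": 0.0,"ay": 0.0,"az": 0.0,"gripper": 0.6},{"dx": 0.0,"dy": 0.0,"dz": 0.9,"ax": 0.0,"ay": 0.0,"az": 0.0,"gripper": 0.6},{"dx": 0.0,"dy": 0.0,"dz": 0.9,"ax": 0.0,"ay": 0.0,"az": 0.0,"gripper": 0.6}]'

```text
time: 12.55
eef_pos: [0.5665, -0.0695, 0.1503]
tcp_rot: [0.731, 0.683, 0.002, 0.004]
contact_force: [0.6, 0.3, -0.1]
opening: 0.799
finger_force: 0.0
```

jog_arm --increments '[{"dx": -0.67,"dy": 1.0,"dz": 0.0,"ax": 0.0,"ay": 0.0,"az": 0.0,"gripper": 0.6},{"dx": -0.67,"dy": 1.0,"dz": 0.0,"ax": 0.0,"ay": 0.0,"az": 0.0,"gripper": 0.6},{"dx": -0.67,"dy": 1.0,"dz": 0.0,"ax": 0.0,"ay": 0.0,"az": 0.0,"gripper": 0.6},{"dx": -0.67,"dy": 1.0,"dz": 0.0,"ax": 0.0,"ay": 0.0,"az": 0.0,"gripper": 0.6}]'

```text
time: 12.95
eef_pos: [0.4787, 0.0547, 0.1425]
tcp_rot: [0.729, 0.684, -0.002, -0.003]
contact_force: [0.4, -1.4, -0.3]
opening: 0.799
finger_force: 0.0
```

jog_arm --increments '[{"dx": -0.65,"dy": 1.0,"dz": 0.0,"ax": 0.0,"ay": 0.0,"az": 0.0,"gripper": 0.6},{"dx": -0.65,"dy": 1.0,"dz": 0.0,"ax": 0.0,"ay": 0.0,"az": 0.0,"gripper": 0.6},{"dx": -0.65,"dy": 1.0,"dz": -0.2,"ax": 0.0,"ay": 0.0,"az": 0.0,"gripper": 0.6},{"dx": -0.65,"dy": 1.0,"dz": -0.3,"ax": 0.0,"ay": 0.0,"az": 0.0,"gripper": 0.6},{"dx": -0.65,"dy": 1.0,"dz": -0.3,"ax": 0.0,"ay": 0.0,"az": 0.0,"gripper": 0.6},{"dx": -0.65,"dy": 1.0,"dz": -0.3,"ax": 0.0,"ay": 0.0,"az": 0.0,"gripper": 0.6}]'

```text
time: 13.55
eef_pos: [0.4058, 0.1706, 0.1088]
tcp_rot: [0.731, 0.683, -0.0, 0.0]
contact_force: [-0.3, 0.3, 0.2]
opening: 0.805
finger_force: 0.0
```

```bash
python3 -c "
from h import *
go(.4042,.1757,-3.85); s=get_state();print(s['opening'],s['finger_force'])
f,P,r=cam('scene');cv2.imwrite('pics/s5.png',cv2.resize(f[90:330,160:400],None,fx=2.5,fy=2.5,interpolation=cv2.INTER_CUBIC))
"
```

```text
shares [-0.013  0.042] line -3.9 az 0.0007866822516097234 pos [0.4058 0.1706 0.1088] q [ 0.17 -0.06  2.25 -0.    0.95  0.24]
0.8045361867034556 0.0
```

View pics/s5.png

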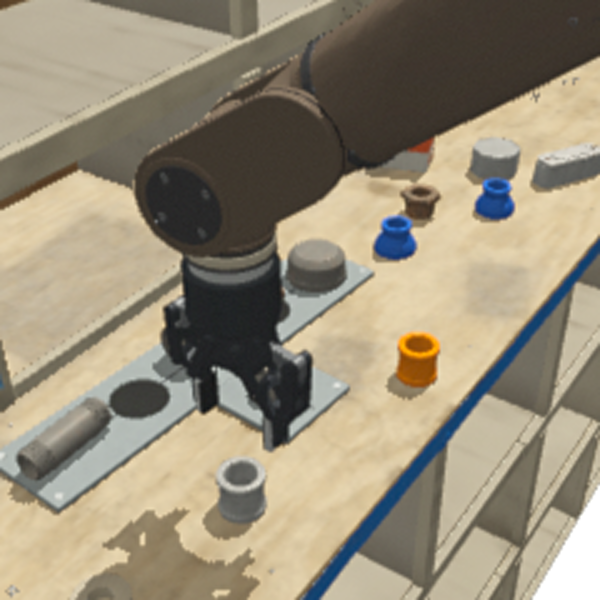

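The gripper is above the coupling (crop 242,490). Gripping it.

jog_arm --increments '[{"dx": -0.01,"dy": 0.042,"dz": -0.2,"ax": 0.0,"ay": 0.0,"az": 0.0,"gripper": 0.6},{"dx": -0.01,"dy": 0.042,"dz": -0.5,"ax": 0.0,"ay": 0.0,"az": 0.0,"gripper": 0.6},{"dx": -0.01,"dy": 0.042,"dz": -0.67,"ax": 0.0,"ay": 0.0,"az": 0.0,"gripper": 0.6},{"dx": -0.01,"dy": 0.042,"dz": -0.67,"ax": 0.0,"ay": 0.0,"az": 0.0,"gripper": 0.6},{"dx": -0.01,"dy": 0.042,"dz": -0.67,"ax": 0.0,"ay": 0.0,"az": 0.0,"gripper": 0.2},{"dx": -0.01,"dy": 0.042,"dz": -0.67,"ax": 0.0,"ay": 0.0,"az": 0.0,"gripper": -0.2},{"dx": -0.01,"dy": 0.042,"dz": -0.67,"ax": 0.0,"ay": 0.0,"az": 0.0,"gripper": -1.0},{"dx": -0.01,"dy": 0.042,"dz": -0.67,"ax": 0.0,"ay": 0.0,"az": 0.0,"gripper": -1.0},{"dx": -0.01,"dy": 0.042,"dz": -0.67,"ax": 0.0,"ay": 0.0,"az": 0.0,"gripper": -1.0}]' --force 40

```text
time: 14.5
eef_pos: [0.4059, 0.1764, 0.0305]
tcp_rot: [0.73, 0.683, 0.002, 0.002]
contact_force: [1.5, -2.2, 5.9]
opening: 0.493
finger_force: 41.4
```

jog_arm --increments '[{"dx": 0.0,"dy": 0.0,"dz": 0.2,"ax": 0.0,"ay": 0.0,"az": 0.0,"gripper": -1.0},{"dx": 0.0,"dy": 0.0,"dz": 0.6,"ax": 0.0,"ay": 0.0,"az": 0.0,"gripper": -1.0},{"dx": 0.0,"dy": 0.0,"dz": 0.85,"ax": 0.0,"ay": 0.0,"az": 0.0,"gripper": -1.0},{"dx": 0.3,"dy": -0.1,"dz": 0.85,"ax": 0.0,"ay": 0.0,"az": 0.0,"gripper": -1.0},{"dx": 0.6,"dy": -0.2,"dz": 0.85,"ax": 0.0,"ay": 0.0,"az": 0.0,"gripper": -1.0},{"dx": 0.7,"dy": -0.2,"dz": 0.85,"ax": 0.0,"ay": 0.0,"az": 0.0,"gripper": -1.0}]'

```text
time: 15.1
eef_pos: [0.4905, 0.1514, 0.1317]
tcp_rot: [0.731, 0.682, 0.001, 0.001]
contact_force: [0.3, 0.8, -1.3]
opening: 0.496
finger_force: 41.4
```

jog_arm --increments '[{"dx": 0.35,"dy": -0.1,"dz": 0.0,"ax": 0.0,"ay": 0.0,"az": 0.0,"gripper": -1.0},{"dx": 0.72,"dy": -0.23,"dz": 0.0,"ax": 0.0,"ay": 0.0,"az": 0.0,"gripper": -1.0},{"dx": 0.72,"dy": -0.23,"dz": -0.2,"ax": 0.0,"ay": 0.0,"az": 0.0,"gripper": -1.0},{"dx": 0.72,"dy": -0.23,"dz": -0.4,"ax": 0.0,"ay": 0.0,"az": 0.0,"gripper": -1.0},{"dx": 0.72,"dy": -0.23,"dz": -0.4,"ax": 0.0,"ay": 0.0,"az": 0.0,"gripper": -1.0},{"dx": 0.72,"dy": -0.23,"dz": -0.4,"ax": 0.0,"ay": 0.0,"az": 0.0,"gripper": -1.0}]'

```text
time: 15.7
eef_pos: [0.573, 0.1251, 0.0817]
tcp_rot: [0.73, 0.683, -0.001, -0.001]
contact_force: [-0.4, 0.4, -0.9]
opening: 0.494
finger_force: 41.5
```

```bash
python3 -c "
from h import *
go(.5765,.1241,-3.85); s=get_state();print(s['opening'],s['finger_force'])
f,P,r=cam('scene');cv2.imwrite('pics/s6.png',cv2.resize(f[90:330,160:400],None,fx=2.5,fy=2.5,interpolation=cv2.INTER_CUBIC))
"
```

```text
shares [ 0.029 -0.008] line -3.9 az 5.141977705231208e-05 pos [0.573  0.1251 0.0817] q [0.04 0.3  1.91 0.   0.94 0.11]
0.49408327974068067 41.53412448707968
```

View pics/s6.png

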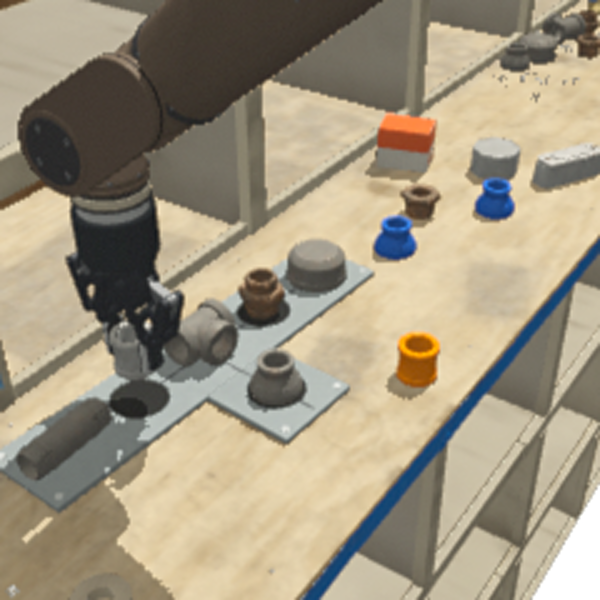

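The union stands at its spot (crop 262,300), and the coupling is held above its own (130,360 over 140,398). Lowering it now.

jog_arm --increments '[{"dx": 0.024,"dy": -0.007,"dz": -0.2,"ax": 0.0,"ay": 0.0,"az": 0.0,"gripper": -1.0},{"dx": 0.024,"dy": -0.007,"dz": -0.28,"ax": 0.0,"ay": 0.0,"az": 0.0,"gripper": -1.0},{"dx": 0.024,"dy": -0.007,"dz": -0.32,"ax": 0.0,"ay": 0.0,"az": 0.0,"gripper": -1.0},{"dx": 0.024,"dy": -0.007,"dz": -0.35,"ax": 0.0,"ay": 0.0,"az": 0.0,"gripper": -1.0},{"dx": 0.024,"dy": -0.007,"dz": -0.36,"ax": 0.0,"ay": 0.0,"az": 0.0,"gripper": -1.0},{"dx": 0.024,"dy": -0.007,"dz": -0.36,"ax": 0.0,"ay": 0.0,"az": 0.0,"gripper": -1.0}]'

```text
time: 16.35
eef_pos: [0.5775, 0.124, 0.04]
tcp_rot: [0.731, 0.683, 0.0, 0.0]
contact_force: [0.7, -0.6, -1.0]
opening: 0.495
finger_force: 41.6
```

jog_arm --increments '[{"dx": -0.004,"dy": 0.0,"dz": -0.012,"ax": 0.0,"ay": 0.0,"az": 0.0,"gripper": -1.0},{"dx": -0.004,"dy": 0.0,"dz": -0.022,"ax": 0.0,"ay": 0.0,"az": 0.0,"gripper": -1.0},{"dx": -0.004,"dy": 0.0,"dz": -0.022,"ax": 0.0,"ay": 0.0,"az": 0.0,"gripper": -1.0}]'

```text
time: 16.65
eef_pos: [0.5773, 0.124, 0.0386]
tcp_rot: [0.731, 0.683, 0.0, 0.0]
contact_force: [-3.0, -0.3, 5.7]
opening: 0.496
finger_force: 42.3
```

jog_arm --increments '[{"dx": 0.0,"dy": 0.0,"dz": 0.0,"ax": 0.0,"ay": 0.0,"az": 0.0,"gripper": 0.3},{"dx": 0.0,"dy": 0.0,"dz": 0.0,"ax": 0.0,"ay": 0.0,"az": 0.0,"gripper": 0.6},{"dx": 0.0,"dy": 0.0,"dz": 0.0,"ax": 0.0,"ay": 0.0,"az": 0.0,"gripper": 0.6},{"dx": 0.0,"dy": 0.0,"dz": 0.0,"ax": 0.0,"ay": 0.0,"az": 0.0,"gripper": 0.6},{"dx": 0.0,"dy": 0.0,"dz": 0.3,"ax": 0.0,"ay": 0.0,"az": 0.0,"gripper": 0.6},{"dx": 0.0,"dy": 0.0,"dz": 0.7,"ax": 0.0,"ay": 0.0,"az": 0.0,"gripper": 0.6},{"dx": 0.0,"dy": 0.0,"dz": 0.9,"ax": 0.0,"ay": 0.0,"az": 0.0,"gripper": 0.6},{"dx": 0.0,"dy": 0.0,"dz": 0.9,"ax": 0.0,"ay": 0.0,"az": 0.0,"gripper": 0.6}]'

```text
time: 17.45
eef_pos: [0.5798, 0.1241, 0.1502]
tcp_rot: [0.731, 0.683, 0.004, 0.003]
contact_force: [1.0, 0.6, -0.4]
opening: 0.796
finger_force: 0.0
```

jog_arm --increments '[{"dx": -0.6,"dy": 0.85,"dz": 0.0,"ax": 0.0,"ay": 0.0,"az": 0.0,"gripper": 0.6},{"dx": -0.6,"dy": 0.85,"dz": 0.0,"ax": 0.0,"ay": 0.0,"az": 0.0,"gripper": 0.6},{"dx": -0.6,"dy": 0.85,"dz": 0.0,"ax": 0.0,"ay": 0.0,"az": 0.0,"gripper": 0.6},{"dx": -0.6,"dy": 0.85,"dz": 0.0,"ax": 0.0,"ay": 0.0,"az": 0.0,"gripper": 0.6}]'

```text
time: 17.85
eef_pos: [0.5017, 0.2278, 0.1429]
tcp_rot: [0.729, 0.684, -0.002, -0.001]
contact_force: [0.7, -1.0, -0.5]
opening: 0.8
finger_force: 0.0
```

jog_arm --increments '[{"dx": -0.61,"dy": 0.85,"dz": 0.0,"ax": 0.0,"ay": 0.0,"az": 0.0,"gripper": 0.6},{"dx": -0.61,"dy": 0.85,"dz": 0.0,"ax": 0.0,"ay": 0.0,"az": 0.0,"gripper": 0.6},{"dx": -0.61,"dy": 0.85,"dz": -0.3,"ax": 0.0,"ay": 0.0,"az": 0.0,"gripper": 0.6},{"dx": -0.61,"dy": 0.85,"dz": -0.5,"ax": 0.0,"ay": 0.0,"az": 0.0,"gripper": 0.6},{"dx": -0.61,"dy": 0.85,"dz": -0.5,"ax": 0.0,"ay": 0.0,"az": 0.0,"gripper": 0.6},{"dx": -0.61,"dy": 0.85,"dz": -0.5,"ax": 0.0,"ay": 0.0,"az": 0.0,"gripper": 0.6}]'

```text
time: 18.45
eef_pos: [0.4318, 0.3271, 0.0842]
tcp_rot: [0.731, 0.683, -0.001, -0.0]
contact_force: [0.4, -0.0, -0.2]
opening: 0.804
finger_force: 0.0
```

```bash
python3 -c "
from h import *
go(.4305,.3280,-3.85)
f,P,r=cam('top')
def ring(n,u,v,h,lo,hi,rr=20):
    w=P[v-rr:v+rr+1,u-rr:u+rr+1]; m=(w[...,2]>lo)&(w[...,2]<hi); ys,xs=np.nonzero(m); q=ray(r,np.c_[xs+u-rr,ys+v-rr],h)[:,:2]
    q=q[np.hypot(*(q-np.median(q,0)).T)<.03]; print(n,q.mean(0).round(4),cv2.minEnclosingCircle(q.astype(np.float32)),len(q))
ring('coup',220,162,.049,.043,.060); ring('union',294,174,.055,.05,.066)
cv2.imwrite('pics/t3.png',cv2.resize(f[120:260,100:300],None,fx=4,fy=4,interpolation=cv2.INTER_CUBIC))
"
```

```text
shares [-0.011  0.007] line -3.9 az 0.0007550983306062322 pos [0.4318 0.3271 0.0842] q [ 0.46  0.21  2.02 -0.    0.92  0.53]
coup [0.5763 0.1233] ((0.57613205909729, 0.1234215721487999), 0.022217106074094772) 141
union [ 0.5632 -0.0691] ((0.5618515610694885, -0.06895406544208527), 0.01967352256178856) 81
```

View pics/t3.png

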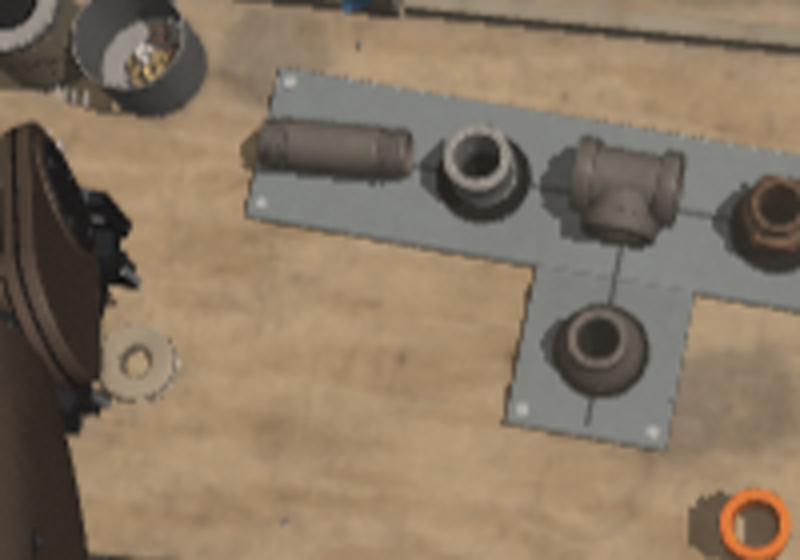

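The coupling (crop 480,165) and union (775,210) sit centred within 1–2 mm. The tape lies at (138,364) with the gripper over it. Gripping the tape.

jog_arm --increments '[{"dx": -0.009,"dy": 0.008,"dz": -0.2,"ax": 0.0,"ay": 0.0,"az": 0.0,"gripper": 0.6},{"dx": -0.009,"dy": 0.008,"dz": -0.4,"ax": 0.0,"ay": 0.0,"az": 0.0,"gripper": 0.6},{"dx": -0.009,"dy": 0.008,"dz": -0.51,"ax": 0.0,"ay": 0.0,"az": 0.0,"gripper": 0.6},{"dx": -0.009,"dy": 0.008,"dz": -0.51,"ax": 0.0,"ay": 0.0,"az": 0.0,"gripper": 0.6},{"dx": -0.009,"dy": 0.008,"dz": -0.51,"ax": 0.0,"ay": 0.0,"az": 0.0,"gripper": 0.3},{"dx": -0.009,"dy": 0.008,"dz": -0.51,"ax": 0.0,"ay": 0.0,"az": 0.0,"gripper": 0.0},{"dx": -0.009,"dy": 0.008,"dz": -0.51,"ax": 0.0,"ay": 0.0,"az": 0.0,"gripper": -1.0},{"dx": -0.009,"dy": 0.008,"dz": -0.51,"ax": 0.0,"ay": 0.0,"az": 0.0,"gripper": -1.0},{"dx": -0.009,"dy": 0.008,"dz": -0.51,"ax": 0.0,"ay": 0.0,"az": 0.0,"gripper": -1.0}]' --force 30

```text
time: 19.4
eef_pos: [0.4319, 0.3295, 0.0254]
tcp_rot: [0.731, 0.683, 0.002, 0.001]
contact_force: [-0.7, -0.1, 5.8]
opening: 0.555
finger_force: 31.4
```

jog_arm --increments '[{"dx": 0.0,"dy": 0.0,"dz": 0.2,"ax": 0.0,"ay": 0.0,"az": 0.0,"gripper": -1.0},{"dx": 0.0,"dy": 0.0,"dz": 0.6,"ax": 0.0,"ay": 0.0,"az": 0.0,"gripper": -1.0},{"dx": 0.0,"dy": 0.0,"dz": 1.0,"ax": 0.0,"ay": 0.0,"az": 0.0,"gripper": -1.0},{"dx": 0.2,"dy": -0.3,"dz": 1.0,"ax": 0.0,"ay": 0.0,"az": 0.0,"gripper": -1.0},{"dx": 0.4,"dy": -0.6,"dz": 1.0,"ax": 0.0,"ay": 0.0,"az": 0.0,"gripper": -1.0},{"dx": 0.6,"dy": -0.85,"dz": 1.0,"ax": 0.0,"ay": 0.0,"az": 0.0,"gripper": -1.0},{"dx": 0.6,"dy": -0.85,"dz": 1.0,"ax": 0.0,"ay": 0.0,"az": 0.0,"gripper": -1.0}]'

```text
time: 20.1
eef_pos: [0.5048, 0.224, 0.1442]
tcp_rot: [0.732, 0.681, 0.001, 0.001]
contact_force: [0.4, -0.1, 0.9]
opening: 0.553
finger_force: 31.2
```

jog_arm --increments '[{"dx": 0.2,"dy": -0.3,"dz": 0.0,"ax": 0.0,"ay": 0.0,"az": 0.0,"gripper": -1.0},{"dx": 0.4,"dy": -0.6,"dz": 0.0,"ax": 0.0,"ay": 0.0,"az": 0.0,"gripper": -1.0},{"dx": 0.61,"dy": -0.85,"dz": 0.0,"ax": 0.0,"ay": 0.0,"az": 0.0,"gripper": -1.0},{"dx": 0.61,"dy": -0.85,"dz": 0.0,"ax": 0.0,"ay": 0.0,"az": 0.0,"gripper": -1.0},{"dx": 0.61,"dy": -0.85,"dz": -0.2,"ax": 0.0,"ay": 0.0,"az": 0.0,"gripper": -1.0},{"dx": 0.61,"dy": -0.85,"dz": -0.2,"ax": 0.0,"ay": 0.0,"az": 0.0,"gripper": -1.0},{"dx": 0.61,"dy": -0.85,"dz": -0.2,"ax": 0.0,"ay": 0.0,"az": 0.0,"gripper": -1.0}]'

```text
time: 20.8
eef_pos: [0.5742, 0.1258, 0.1188]
tcp_rot: [0.73, 0.683, -0.001, -0.001]
contact_force: [-0.2, 0.4, -0.2]
opening: 0.553
finger_force: 31.2
```

```bash
python3 -c "
from h import *
go(.5762,.1242,-3.85); s=get_state();print(s['opening'],s['finger_force'])
f,P,r=cam('scene');cv2.imwrite('pics/s7.png',cv2.resize(f[140:290,140:290],None,fx=4,fy=4,interpolation=cv2.INTER_CUBIC))
go(.5762,.1242,-3.85)
"
```

```text
shares [ 0.017 -0.014] line -3.8 az -0.0004204283627558425 pos [0.5742 0.1258 0.1188] q [0.04 0.25 1.89 0.   1.   0.11]
0.553439700896213 31.22006255609449
shares [ 0.01  -0.014] line -3.8 az -0.00048262717731483286 pos [0.5749 0.1258 0.1197] q [0.04 0.25 1.89 0.   1.   0.11]
```

View pics/s7.png

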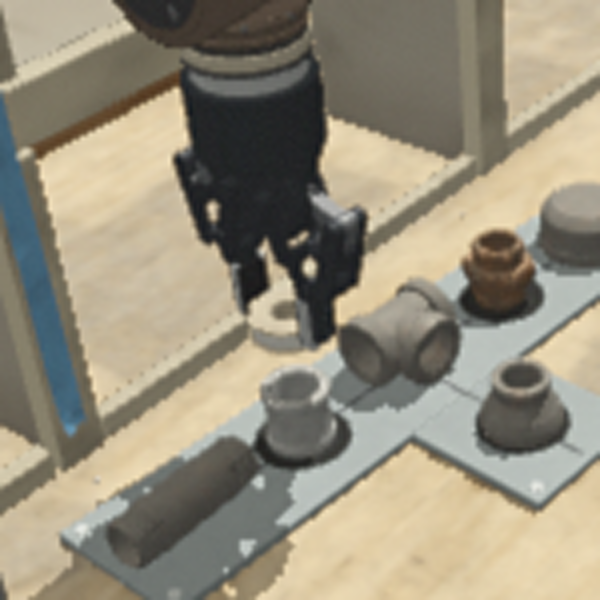

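The tape is held level (crop 280,325) above the coupling (295,385). Lowering it gently.

jog_arm --increments '[{"dx": 0.01,"dy": -0.012,"dz": -0.15,"ax": 0.0,"ay": 0.0,"az": 0.0,"gripper": -1.0},{"dx": 0.01,"dy": -0.012,"dz": -0.27,"ax": 0.0,"ay": 0.0,"az": 0.0,"gripper": -1.0},{"dx": 0.01,"dy": -0.012,"dz": -0.33,"ax": 0.0,"ay": 0.0,"az": 0.0,"gripper": -1.0},{"dx": 0.01,"dy": -0.012,"dz": -0.355,"ax": 0.0,"ay": 0.0,"az": 0.0,"gripper": -1.0},{"dx": 0.01,"dy": -0.012,"dz": -0.355,"ax": 0.0,"ay": 0.0,"az": 0.0,"gripper": -1.0},{"dx": 0.01,"dy": -0.012,"dz": -0.355,"ax": 0.0,"ay": 0.0,"az": 0.0,"gripper": -1.0}]'

```text
time: 21.45
eef_pos: [0.5772, 0.1235, 0.0776]
tcp_rot: [0.731, 0.683, 0.0, 0.0]
contact_force: [-0.3, -0.5, 0.2]
opening: 0.555
finger_force: 31.2
```

jog_arm --increments '[{"dx": -0.007,"dy": 0.005,"dz": -0.012,"ax": 0.0,"ay": 0.0,"az": 0.0,"gripper": -1.0},{"dx": -0.007,"dy": 0.005,"dz": -0.024,"ax": 0.0,"ay": 0.0,"az": 0.0,"gripper": -1.0},{"dx": -0.007,"dy": 0.005,"dz": -0.03,"ax": 0.0,"ay": 0.0,"az": 0.0,"gripper": -1.0},{"dx": -0.007,"dy": 0.005,"dz": -0.03,"ax": 0.0,"ay": 0.0,"az": 0.0,"gripper": -1.0}]'

```text
time: 21.85
eef_pos: [0.5765, 0.1241, 0.0746]
tcp_rot: [0.731, 0.683, 0.0, 0.0]
contact_force: [-1.6, 0.5, 4.4]
opening: 0.549
finger_force: 31.7
```

Contact at the expected height. Releasing and backing off upward.

jog_arm --increments '[{"dx": 0.0,"dy": 0.0,"dz": 0.0,"ax": 0.0,"ay": 0.0,"az": 0.0,"gripper": 0.2},{"dx": 0.0,"dy": 0.0,"dz": 0.0,"ax": 0.0,"ay": 0.0,"az": 0.0,"gripper": 0.4},{"dx": 0.0,"dy": 0.0,"dz": 0.0,"ax": 0.0,"ay": 0.0,"az": 0.0,"gripper": 0.6},{"dx": 0.0,"dy": 0.0,"dz": 0.0,"ax": 0.0,"ay": 0.0,"az": 0.0,"gripper": 0.6},{"dx": 0.0,"dy": 0.0,"dz": 0.2,"ax": 0.0,"ay": 0.0,"az": 0.0,"gripper": 0.6},{"dx": 0.0,"dy": 0.0,"dz": 0.5,"ax": 0.0,"ay": 0.0,"az": 0.0,"gripper": 0.6},{"dx": 0.0,"dy": 0.0,"dz": 0.7,"ax": 0.0,"ay": 0.0,"az": 0.0,"gripper": 0.6},{"dx": 0.0,"dy": 0.0,"dz": 0.7,"ax": 0.0,"ay": 0.0,"az": 0.0,"gripper": 0.6}]'

```text
time: 22.65
eef_pos: [0.5787, 0.1242, 0.1621]
tcp_rot: [0.731, 0.683, 0.003, 0.003]
contact_force: [-0.0, 0.4, 0.5]
opening: 0.794
finger_force: 0.0
```

jog_arm --increments '[{"dx": -0.9,"dy": 0.9,"dz": 0.0,"ax": 0.0,"ay": 0.0,"az": 0.0,"gripper": 0.6},{"dx": -0.9,"dy": 0.9,"dz": 0.0,"ax": 0.0,"ay": 0.0,"az": 0.0,"gripper": 0.6},{"dx": -0.9,"dy": 0.9,"dz": 0.0,"ax": 0.0,"ay": 0.0,"az": 0.0,"gripper": 0.6},{"dx": -0.9,"dy": 0.9,"dz": 0.0,"ax": 0.0,"ay": 0.0,"az": 0.0,"gripper": 0.6},{"dx": -0.9,"dy": 0.9,"dz": 0.0,"ax": 0.0,"ay": 0.0,"az": 0.0,"gripper": 0.6}]'

```text
time: 23.15
eef_pos: [0.4665, 0.2327, 0.1562]
tcp_rot: [0.73, 0.684, -0.001, -0.0]
contact_force: [-0.1, 0.7, -0.7]
opening: 0.798
finger_force: 0.0
```

```bash
python3 -c "
from h import *
f,P,r=cam('top')
u,v,rr=220,160,20
w=P[v-rr:v+rr+1,u-rr:u+rr+1]; m=(w[...,2]>.055)&(w[...,2]<.075); ys,xs=np.nonzero(m); q=ray(r,np.c_[xs+u-rr,ys+v-rr],.063)[:,:2]
print('tape',q.mean(0).round(4),cv2.minEnclosingCircle(q.astype(np.float32)),len(q),np.percentile(w[m][:,2],[5,50,95]))
cv2.imwrite('pics/t4.png',cv2.resize(f[120:260,150:350],None,fx=4,fy=4,interpolation=cv2.INTER_CUBIC))
"
```

```text
tape [0.576  0.1221] ((0.5759902596473694, 0.12227745354175568), 0.02448311820626259) 247 [0.05980886 0.06419027 0.06793466]
```

View pics/t4.png

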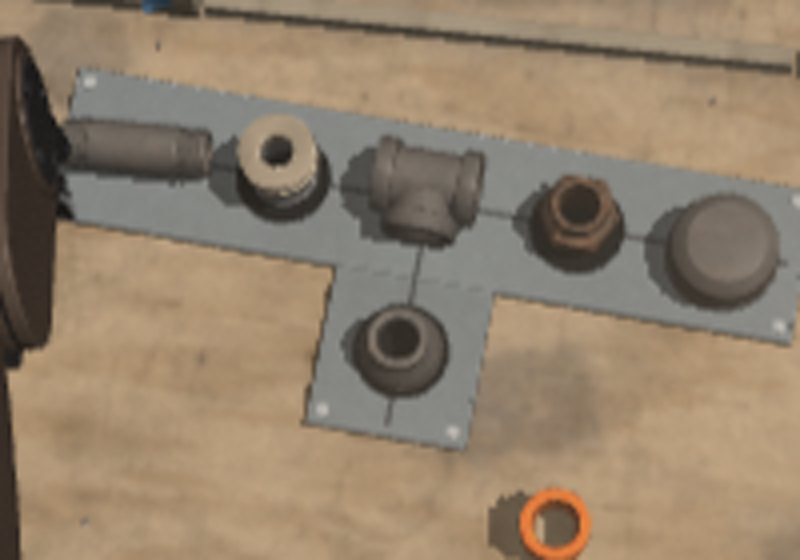

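The tape lies flat on the coupling (crop 278,155), about 1 mm off centre. The union (578,210) and reducer (402,345) are on their spots, and the tee, nipple and cap have not moved.

```bash
python3 -c "
from plant import job
print(job.sign_off())"
```

```text
the job is handed in; nothing more can be done
None
```

The job is handed in: the coupling, union and reducer stand on their spots within about 2 mm of centre, and the tape lies flat on the coupling, about 1 mm off; the tee, nipple, cap and bushing were never touched.

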